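# Set and lock the vacuum regulator

## Robot

A 6-joint arm with a two-finger parallel gripper is mounted at the origin on the work surface. World frame = base frame: x ahead of the robot, y to its left, z up, the work surface at z = 0. Lengths are in mm, angles in rad, forces in N, time in s.
With the tool pointing down it reaches from about 300 to 850 mm from the base axis. Payload 5.4 kg.
Tool frame: the origin (TCP) lies at the very end of the fingers, on their centre line; the grasp point (between the pads) lies 19 mm behind it; x points along the fingers, z is the direction in which the jaws open and shut, and the axes are right-handed (so a half turn about x gives the same grasp; the last joint's range is limited). The gripper opens to 85 mm and grips with 20 to 120 N. Pads are 22 mm wide; open, the fingers measure 114 mm over their backs; the gripper's body (76 mm by 85 mm) begins 54 mm behind the grasp point. The pads swing forward as they close: fully open they stand 13 mm farther back than shut.
Start: joints at [0.934, 0.158, 1.597, -0, 1.386, -0.21], TCP at [238.034, 523.398, 231.299] pointing down, gripper open.
Joint ranges: [-2.91, 2.91], [-0.94, 2.29], [0.18, 2.7], [-1.29, 4.43], [0.17, 2.64], [-3, 3]. Speed limits (rad/s): [2.57, 2.57, 3.14, 3.14, 3.14, 3.14].

## Interface

Orientations are given as a 3x3 rotation matrix whose columns are the frame's x, y, z axes.
In Python, from rig import ctrl gives the robot as it stands.
- The arm moves only by the tool arm_command, never from a script. Its arguments are lists of equal length, an entry for each row: "translation": the shift along the world's x, y, z in m, a list of three; "rotation": the turn, a rotation vector about the world's x, y, z in degrees, a list of three. A call has exactly 8 rows; each row is the pose to reach, as a shift and turn from the pose commanded when the call began; what a row does not reach only later rows make up. A row lasts 1/10 s, in which the tool goes at most 50 mm and 8.59 degrees, less where a joint would pass 70% of its speed; a pose out of reach is approached as far as the arm can. A call with a gripper value outside its range is refused whole. "grip" is the finger opening in m, from 0 to 0.0854, set as the call begins (left out, the last holds). The fingers move at their own pace and stop on an object; the grip force is fixed at half the most. Time passes only in rows, so rows that repeat a pose let the fingers close, or fill a call up. It gives the time, the measured TCP pose, the force and the opening at its end, in the units of the state.
- ctrl.state(): the state, without advancing time (a new reading comes with each control period).
- ctrl.read_camera(name): name is "side" or "top"; returns (picture, depth): 400x640x3 uint8, red, green, blue; 400x640 float32, mm along the optical axis (not along the pixel's ray), 0 where there is no reading.
- ctrl.calibration(name): a dict with "fx", "fy", "cx", "cy" (pixels), "k1" (the pictures are not rectified: a ray, as slopes to the right and down, at radius r is drawn at 1 + k1 r^2 times it, then the intrinsics apply), "world_to_cam" (4x4, takes a point from world to camera coordinates). Camera axes: x right, y down, z forward; pixel columns grow to the right and rows downward; lengths in mm; the calibration is good to about 2 mm. A picture is of the moment at which its call begins. calibration takes no time and is no camera call.
- ctrl.close_job(): hands the job in, once; it reports no verdict.
The state is a dict: "time": time; "qpos": joint angles; "qvel": joint speeds; "effort": joint torques, N m; "tool_pos": TCP position; "ee_rot": TCP orientation; "contact_force": force on the tool from outside, world axes, zero at the start; "wrist_torque": the same for the moment, N m; "opening": finger opening in mm.
Only numpy, scipy, OpenCV 4.12 (cv2) and the standard library are available. Lean on these libraries where they do the work, as an engineer would, in place of code of your own. Each camera call takes 0.05 s, during which the arm holds its last target. There are 200 camera calls.

## Task

On the vacuum regulator, turn the black knob clockwise until its pointer points squarely at the upright metal tab clipped to the scale. Then, with the knob left at that setting, turn the lever of the lock ring beneath it clockwise (seen from above) all the way to its stop, so that the ring is tight. Leave the beaker, the cork ring and the spatula beside the regulator where they are.

Things in the scene. Friction and masses are not known exactly. Their poses are not given: they have to be found in the camera images.
- valve: The vacuum regulator: a white block 200 mm (its x) by 190 mm (its y) by 60 mm high, fixed to the bench. Origin: centre of its underside; z up. The knob, the lock ring and the scale share one upright axis, through this origin. Seen from above the scale and the tab are on its +x half (away from the robot), the lock ring's lever on its -x half. Nothing but the parts listed below stands more than 67 mm above the bench.
- knob (a joint): Angle of the knob, rad, 0 to 2.5, growing as it turns clockwise seen from above; it always starts short of the tab, so it has to be turned clockwise, by 0.5 to 1.5 rad. It turns with light friction (about 0.06 N m), has no spring and stays where it is left. Its pointer stands at 80 degrees anticlockwise of the block's +x at 0.
- knob_grip (a point): Point on the knob's axis, 122 mm above the bench, at the height to grip. The knob is black plastic: a round skirt 72 mm across (88 to 96 mm above the bench) under a straight bar grip 64 mm long, 18 mm wide and 42 mm tall (96 to 138 mm above the bench). The bar lies along the pointer.
- pointer_tip (a point): Tip of the knob's pointer, a black nose 6 mm wide with a white line, that sticks out of the skirt along the bar to 62 mm from the axis, 93 mm above the bench.
- tab_mark (a point): Where the pointer's tip stands when it points at the middle of the tab: 62 mm from the axis, 93 mm above the bench, 2 mm before the tab's inner face. The tab is a plain dark steel upright 14 mm wide (along the scale) and 12 mm thick, 64 to 76 mm from the axis, its top 96 mm above the bench; it is fixed.
- lock_ring (a joint): Angle of the lock ring, rad, 0 (loose) to 1.25 (at its stop, tight), growing as it turns clockwise seen from above; it starts at 0 to 0.3. It turns with friction (about 0.2 N m), has no spring and stays where it is left. It does not turn the knob.
- lever_grip (a point): Point to grip on the lock ring's lever, 85 mm from the axis, 106 mm above the bench. The aluminium lock ring lies under the knob's skirt, 96 mm across, 66 to 86 mm above the bench; its lever runs out radially 14 mm wide to 100 mm from the axis and ends in an upright paddle 30 mm long (radially), 14 mm thick and 49 mm tall, its top 120 mm above the bench.
- beaker: Glass beaker 72 mm across, 95 mm high, standing left (+y) of the regulator. Origin: centre of its underside.
- cork_ring: Cork ring 90 mm across, 30 mm high, lying right (-y) of the regulator. Origin: centre of its underside.
- spatula: Flat steel laboratory spatula 170 mm long lying between the regulator and the robot, 6 mm thick.

How it is judged (in metres and radians):
On the way, in this order (a step that is already met when the one before it is completed fails the run):
1. the knob's pointer is brought to the tab while the lock ring is still loose (horizontal distance between pointer_tip and tab_mark below 0.007 m and velocity of joint knob between -0.1 and 0.1 rad/s and not (value of joint lock_ring above 1.17 rad)), for 0.2 s.
2. the lock ring is turned to its stop with the pointer still at the tab (horizontal distance between pointer_tip and tab_mark below 0.007 m and value of joint lock_ring above 1.17 rad), for 0.2 s.
At the end, for the whole second after the job is handed in: The pointer's tip is within 7 mm (half the tab's width) of the middle of the tab, the lock ring is within 0.08 rad of its stop (beyond 1.17 rad), and both are at rest (all of step 2 and velocity of joint knob between -0.1 and 0.1 rad/s and velocity of joint lock_ring between -0.1 and 0.1 rad/s); the robot touches nothing.
It fails at once if the beaker, cork ring or spatula is moved by more than 30 mm (distance of any of beaker, cork_ring, spatula from where it was at the start of the episode above 0.03 m).
It also fails if it takes over 42 s, if anything falls off the work surface, if the arm or the gripper's body presses on something with over 40 N, if the wrist force passes 120 N, or if a joint passes its speed limit or range.

## Working session

There is one attempt and no reset: what is moved stays moved. The work goes in short steps, Python scripts to look and compute and a tool call to move; the robot and the scene stay as the last step left them, time stands still between calls to the robot, and variables do not carry over. Pictures are saved under pics/ and viewed, about 8 in all and at most 12, crops included, and the job is handed in when it is done.

Besides the shell and the picture viewer there is one more tool, called after "Emit:" as a command line: name --argument value ..., lists and objects as JSON in quotes. arm_command: Moves the arm, as the interface text tells. Its arguments: {"type":"object","properties":{"translation":{"type":"array","items":{"type":"array","items":{"type":"number"}}},"rotation":{"type":"array","items":{"type":"array","items":{"type":"number"}}},"grip":{"type":"number"}},"required":["translation","rotation"]}

```bash
mkdir -p pics; ls
python3 - <<'E'
from rig import ctrl
import cv2,numpy as np
s=ctrl.state();print({k:np.round(v,3).tolist() for k,v in s.items()})
for n in("top","side"):
    im,d=ctrl.read_camera(n);cv2.imwrite(f"pics/{n}0.png",im[:,:,::-1]);np.savez(f"/tmp/{n}0.npz",im=im,d=d)
    c=ctrl.calibration(n);print(c)
E
```

```text
pics
{'time': 0.0, 'qpos': [0.934, 0.159, 1.598, 0.0, 1.386, -0.21], 'qvel': [0.001, 0.001, -0.002, 0.001, -0.001, 0.002], 'effort': [0.001, -39.601, -33.143, -0.0, 0.008, 0.0], 'tool_pos': [237.689, 522.904, 230.306], 'ee_rot': [[-0.001, -0.91, 0.414], [-0.002, 0.414, 0.91], [-1.0, 0.0, -0.002]], 'contact_force': [0.928, -0.25, 0.359], 'wrist_torque': [-0.007, -0.025, 0.012], 'opening': 85.547}
{'fx': 488.59823958005853, 'fy': 488.59823958005853, 'cx': 321.65914246528973, 'cy': 195.48486280458192, 'k1': -0.05908810093798316, 'world_to_cam': array([[ 2.16450914e-02, -9.99343598e-01,  2.90493062e-02,
         2.58034009e+01],
       [-9.92525274e-01, -2.49698471e-02, -1.19457469e-01,
         5.45628507e+02],
       [ 1.20104413e-01, -2.62465028e-02, -9.92414254e-01,
         1.09493330e+03],
       [ 0.00000000e+00,  0.00000000e+00,  0.00000000e+00,
         1.00000000e+00]])}
{'fx': 430.4383455290859, 'fy': 430.4383455290859, 'cx': 309.5128641508393, 'cy': 198.49524058455256, 'k1': -0.05431958031102047, 'world_to_cam': array([[-9.81260971e-01, -1.92572530e-01,  6.53668901e-03,
         5.15977619e+02],
       [-1.31718145e-01,  6.45642531e-01, -7.52194159e-01,
         1.02075641e+02],
       [ 1.40631567e-01, -7.38959771e-01, -6.58909113e-01,
         8.30749663e+02],
       [ 0.00000000e+00,  0.00000000e+00,  0.00000000e+00,
         1.00000000e+00]])}
```

View pics/top0.png

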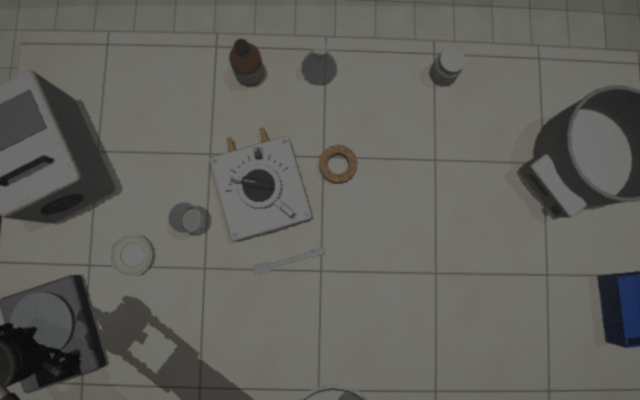

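View pics/side0.png

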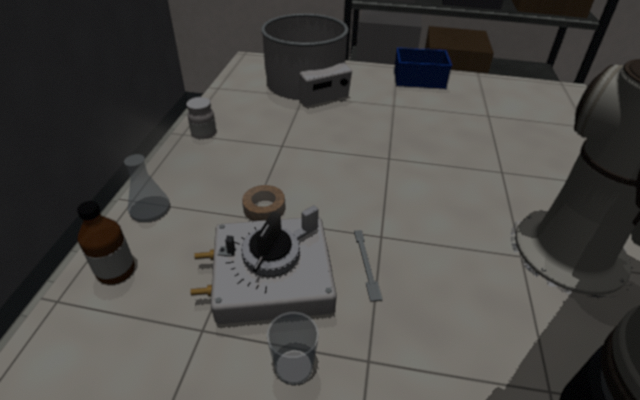

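The top view shows the block with corners near (211,160), (290,138), (311,215) and (234,240). The knob is near (260,184), its pointer goes left to (233,181), the tab is near (258,153) and the lever paddle is near (290,212). I'll zoom in and back-project these.

```bash
cat > h.py <<'E'
import numpy as np,cv2
from rig import ctrl
def ray_at(n,u,v,z):
    "world point at height z seen at pixel"
    c=ctrl.calibration(n);x=np.array([(u-c['cx'])/c['fx'],(v-c['cy'])/c['fy']])
    y=x.copy()
    for _ in range(10): y=x/(1+c['k1']*(y@y))
    M=c['world_to_cam'];R,t=M[:3,:3],M[:3,3]
    o=-R.T@t;d=R.T@np.r_[y,1]
    return o+d*(z-o[2])/d[2]
def proj(n,p):
    c=ctrl.calibration(n);q=c['world_to_cam']@np.r_[p,1];y=q[:2]/q[2]
    return y*(1+c['k1']*(y@y))*c['fx']+[c['cx'],c['cy']]
def crop(im,u0,v0,w,h,s,f):
    cv2.imwrite(f,cv2.convertScaleAbs(cv2.resize(im[v0:v0+h,u0:u0+w,::-1],None,fx=s,fy=s,interpolation=cv2.INTER_CUBIC),alpha=1.6))
E
python3 - <<'E'
from h import *
for n in("top","side"):
    z=np.load(f"/tmp/{n}0.npz"); 
    if n=="top": crop(z['im'],200,125,125,115,5,"pics/topc.png")
    else: crop(z['im'],185,170,160,150,4,"pics/sidec.png")
E
```

```text
(no output)
```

View pics/topc.png

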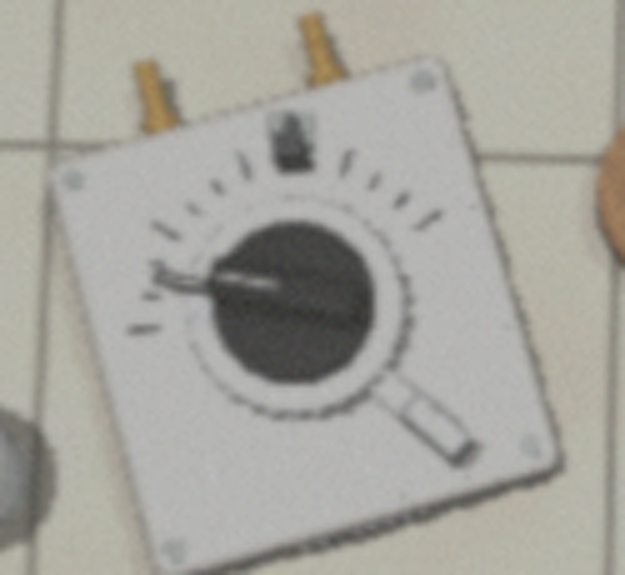

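View pics/sidec.png

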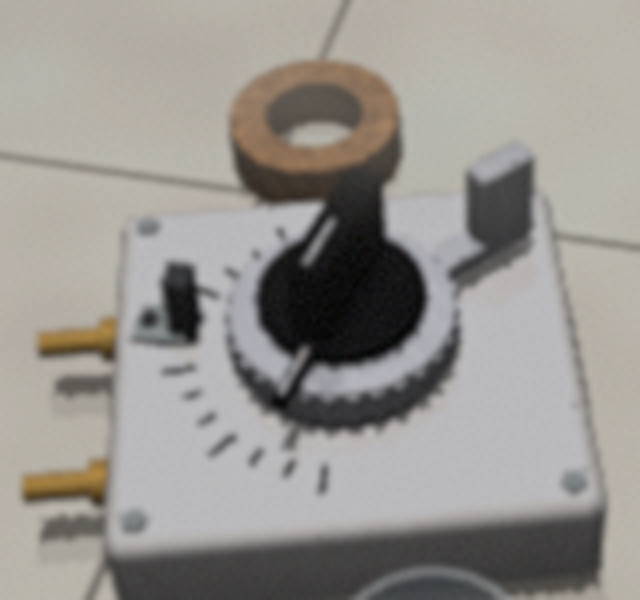

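Run:
```python
from h import *
T=lambda x,y,z:ray_at("top",(x+.5)/5-.5+200,(y+.5)/5-.5+125,z)
S=lambda x,y,z:ray_at("side",(x+.5)/4-.5+185,(y+.5)/4-.5+170,z)
cs=[T(*p,60) for p in[(50,168),(440,56),(560,465),(160,574)]]
print("corners",np.round(cs,1).tolist());c=np.mean(cs,0);print("centre",c)
print("sides",[np.linalg.norm(cs[i]-cs[(i+1)%4]) for i in range(4)])
yaw=[np.degrees(np.arctan2(*(a-b)[[1,0]])) for a,b in((cs[0],cs[3]),(cs[1],cs[2]))];print("yaw",yaw,np.degrees(np.arctan2(*(cs[0]-cs[1])[[1,0]]))-90)
k=T(293,302,96);print("skirt",k, "side skirt",S(341,298,96))
def pol(n,p,c=k):
    d=(p-c)[:2];print(n,p.round(1),np.hypot(*d),np.degrees(np.arctan2(d[1],d[0])))
pol("tip top",T(153,274,93));pol("tip side",S(280,402,93))
pol("tab top(top)",T(291,125,96));pol("tab top(side)",S(180,267,96))
pol("tab base in top",T(295,170,62))
pol("paddle top",T(434,424,120));pol("pad in",T(403,397,120));pol("pad out",T(465,450,120));pol("paddle side",S(499,162,120))
```

```text
corners [[620.1, 294.8, 60.0], [676.7, 120.0, 60.0], [491.1, 60.7, 60.0], [438.3, 237.1, 60.0]]
centre [556.58098247 178.15230798  60.        ]
sides [np.float64(183.7572551771433), np.float64(194.79238432607397), np.float64(184.1074190047965), np.float64(190.73592464702133)]
yaw [np.float64(17.616742434792044), np.float64(17.713122859568834)] 17.930726913741807
skirt [556.6658591  178.81026023  96.        ] side skirt [557.03514098 184.05541811  96.        ]
tip top [567.9 240.6  93. ] 62.84548582638277 79.7260227108334
tip side [567.  239.6  93. ] 61.64529938497658 80.35798896564891
tab top(top) [635.1 182.7  96. ] 78.52276156482321 2.818302147215548
tab top(side) [628.  180.6  96. ] 71.34165198190658 1.3978423527018224
tab base in top [621.7 183.8  62. ] 65.19853993922234 4.351021237844181
paddle top [502.7 114.8 120. ] 83.66665589054116 -130.1233792100518
pad in [513.9 128.3 120. ] 66.19016564179503 -130.24889057654426
pad out [492.  101.4 120. ] 100.82513658295517 -129.86285435895786
paddle side [504.2 115.4 120. ] 82.26955484635208 -129.6057356066341
```

The measurements agree with the given sizes. The axis is at about (556.6, 178.5) and the block yaw is 17.7°. The pointer is at 80° (knob about 0.31 rad) and the tab at about 2.5°, so the knob turns about 77.5° clockwise. The paddle is at -130°, r 84. I'll move above the knob with the jaw at -10°.

Emit:
arm_command --translation '[[0.03, -0.032, 0], [0.06, -0.064, 0], [0.09, -0.097, 0], [0.12, -0.13, 0], [0.15, -0.162, 0], [0.18, -0.195, 0], [0.21, -0.228, 0], [0.24, -0.26, 0]]' --rotation '[[0, 0, -8], [0, 0, -16], [0, 0, -24], [0, 0, -32], [0, 0, -40], [0, 0, -48], [0, 0, -56], [0, 0, -64]]' --grip 0.0854

```text
time: 0.9
tool_pos: [478.7, 261.7, 230.9]
ee_rot: [[-0.001, -0.021, 1.0], [-0.0, 1.0, 0.021], [-1.0, -0.0, -0.001]]
contact_force: [-0.7, 0.8, 0.7]
opening: 85.4
```

Emit:
arm_command --translation '[[0.026, -0.028, 0], [0.052, -0.056, 0], [0.0786, -0.085, 0], [0.0786, -0.085, -0.03], [0.0786, -0.085, -0.05], [0.0786, -0.085, -0.06], [0.0786, -0.085, -0.06], [0.0786, -0.085, -0.06]]' --rotation '[[0, 0, -6], [0, 0, -11.5], [0, 0, -11.5], [0, 0, -11.5], [0, 0, -11.5], [0, 0, -11.5], [0, 0, -11.5], [0, 0, -11.5]]'

```text
time: 1.7
tool_pos: [556.9, 178.7, 172.1]
ee_rot: [[0.001, 0.172, 0.985], [0.0, 0.985, -0.172], [-1.0, 0.0, 0.001]]
contact_force: [0.8, 0.2, -0.3]
opening: 85.2
```

Emit:
arm_command --translation '[[0, 0, -0.025], [0, 0, -0.045], [0, 0, -0.06], [0, 0, -0.067], [0, 0, -0.067], [0, 0, -0.067], [0, 0, -0.067], [0, 0, -0.067]]' --rotation '[[0, 0, 0], [0, 0, 0], [0, 0, 0], [0, 0, 0], [0, 0, 0], [0, 0, 0], [0, 0, 0], [0, 0, 0]]'

```text
time: 2.5
tool_pos: [557.3, 178.5, 105.3]
ee_rot: [[0.002, 0.173, 0.985], [0.0, 0.985, -0.173], [-1.0, 0.0, 0.002]]
contact_force: [0.9, 0.0, -0.2]
opening: 85.6
```

Emit:
arm_command --translation '[[0, 0, 0], [0, 0, 0], [0, 0, 0], [0, 0, 0], [0, 0, 0], [0, 0, 0], [0, 0, 0], [0, 0, 0]]' --rotation '[[0, 0, 0], [0, 0, 0], [0, 0, 0], [0, 0, 0], [0, 0, 0], [0, 0, 0], [0, 0, 0], [0, 0, 0]]' --grip 0.01

```text
time: 3.3
tool_pos: [558.4, 177.9, 104.8]
ee_rot: [[0.004, 0.173, 0.985], [-0.0, 0.985, -0.173], [-1.0, 0.0, 0.004]]
contact_force: [5.4, -1.3, -2.1]
opening: 17.5
```

Emit:
arm_command --translation '[[0.0005, 0, 0], [0.001, 0, 0], [0.001, 0, 0], [0.001, 0, 0], [0.001, 0, 0], [0.001, 0, 0], [0.001, 0, 0], [0.001, 0, 0]]' --rotation '[[0, 0, -8], [0, 0, -16], [0, 0, -24], [0, 0, -32], [0, 0, -40], [0, 0, -48], [0, 0, -56], [0, 0, -64]]'

```text
time: 4.1
tool_pos: [558.1, 178.3, 104.7]
ee_rot: [[0.001, 0.963, 0.271], [0.0, 0.271, -0.963], [-1.0, 0.001, 0.0]]
contact_force: [1.3, -0.2, 0.7]
opening: 17.0
```

Emit:
arm_command --translation '[[0, 0, 0], [0, 0, 0], [0, 0, 0], [0, 0, 0], [0, 0, 0], [0, 0, 0], [0, 0, 0], [0, 0, 0]]' --rotation '[[0, 0, -6], [0, 0, -11], [0, 0, -13.5], [0, 0, -13.5], [0, 0, -13.5], [0, 0, -13.5], [0, 0, -13.5], [0, 0, -13.5]]'

```text
time: 4.9
tool_pos: [558.1, 178.4, 104.7]
ee_rot: [[0.001, 0.999, 0.045], [0.0, 0.045, -0.999], [-1.0, 0.001, -0.0]]
contact_force: [1.7, -1.2, 2.8]
opening: 16.9
```

Run:
```python
from h import *
for n in("side",):
    im,d=ctrl.read_camera(n);crop(im,185,170,160,150,4,"pics/side1.png")
s=ctrl.state();print(s['tool_pos'],s['ee_rot'],s['contact_force'],s['wrist_torque'],s['qpos'])
```

```text
[558.10624703 178.4146588  104.69433956] [[ 1.12617180e-03  9.98999925e-01  4.46976787e-02]
 [ 1.11225226e-04  4.46975816e-02 -9.99000557e-01]
 [-9.99999360e-01  1.13001777e-03 -6.07768362e-05]] [ 2.26623485 -0.82359646  2.37990737] [ 0.13937494 -0.27594015 -0.00242206] [ 1.03326806e-01  3.12388683e-01  1.67780204e+00 -6.05206916e-06
  1.15027030e+00  1.62941306e+00]
```

View pics/side1.png

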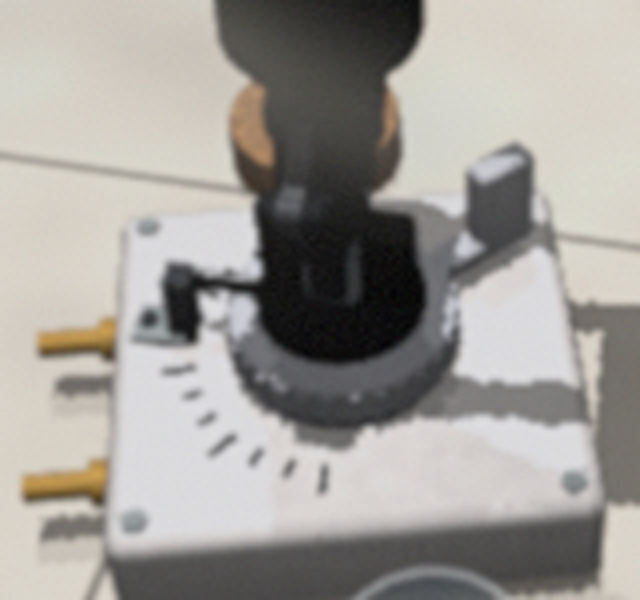

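The pointer tip has reached the tab's inner face, at about (205,279) in the crop. I'll check the alignment by overlaying a tab model on the image.

Run:
```python
from h import *
im,d=ctrl.read_camera("side");im2,_=ctrl.read_camera("top")
s=8;u0,v0=215,225
big=cv2.convertScaleAbs(cv2.resize(im[v0:v0+50,u0:u0+50,::-1],None,fx=s,fy=s,interpolation=cv2.INTER_CUBIC),alpha=2.2)
st=6;u1,v1=235,140
z=np.load("/tmp/top0.npz")['im']
b2=cv2.convertScaleAbs(cv2.resize(z[v1:v1+66,u1:u1+66,::-1],None,fx=st,fy=st,interpolation=cv2.INTER_CUBIC),alpha=2.2)
b2=cv2.resize(b2,(400,400))
s2=400/66
c=np.array([557.3,178.5])
P=lambda r,t,h,th:np.r_[c+r*np.array([np.cos(th),np.sin(th)])+t*np.array([-np.sin(th),np.cos(th)]),h]
def dr(img,n,th,col,u0,v0,s):
    f=lambda p:tuple(int(x) for x in (proj(n,p)-[u0,v0]+.5)*s)
    th=np.radians(th)
    for h in (96,):
        cv2.polylines(img,[np.array([f(P(r,t,h,th)) for r,t in((64,-7),(76,-7),(76,7),(64,7))])],True,col,1)
    for t in(-7,7): cv2.line(img,f(P(64,t,96,th)),f(P(64,t,67,th)),col,1)
    cv2.circle(img,f(P(62,0,93,th)),3,col,-1)
for th,col in((-2,(0,0,255)),(2.5,(0,255,0)),(7,(255,0,0))):
    dr(big,"side",th,col,u0,v0,s);dr(b2,"top",th,col,u1,v1,s2)
cv2.imwrite("pics/ov.png",np.hstack([big,b2]))
```

```text
(no output)
```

View pics/ov.png

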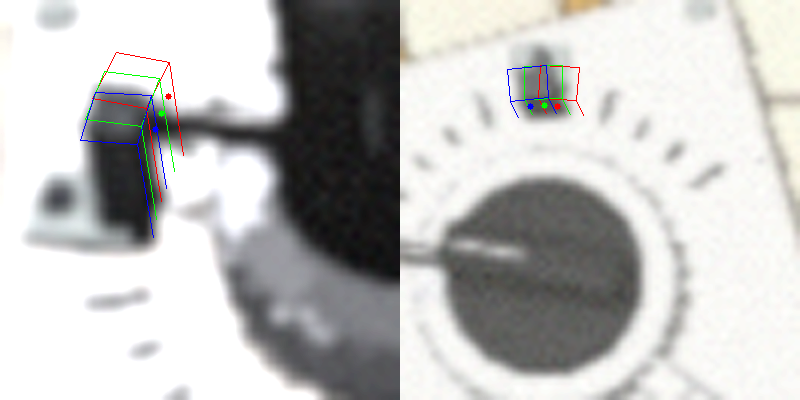

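The pointer is centred on the tab within about 1°. I'll release, lift and go over to the lever.

Emit:
arm_command --translation '[[0, 0, 0], [0, 0, 0], [0, 0, 0], [0, 0, 0], [0, 0, 0], [0, 0, 0], [0, 0, 0.01], [0, 0, 0.03]]' --rotation '[[0, 0, 0], [0, 0, 0], [0, 0, 0], [0, 0, 0], [0, 0, 0], [0, 0, 0], [0, 0, 0], [0, 0, 0]]' --grip 0.06

```text
time: 5.85
tool_pos: [556.3, 178.2, 133.5]
ee_rot: [[-0.004, 0.999, 0.044], [-0.0, 0.044, -0.999], [-1.0, -0.004, 0.0]]
contact_force: [0.5, 0.4, -0.3]
opening: 59.9
```

Emit:
arm_command --translation '[[0, 0, 0.04], [-0.005, -0.006, 0.045], [-0.015, -0.02, 0.045], [-0.03, -0.035, 0.045], [-0.04, -0.05, 0.045], [-0.055, -0.065, 0.045], [-0.055, -0.065, 0.045], [-0.055, -0.065, 0.045]]' --rotation '[[0, 0, 0], [0, 0, 8], [0, 0, 16], [0, 0, 24], [0, 0, 32], [0, 0, 40], [0, 0, 47.5], [0, 0, 47.5]]'

```text
time: 6.65
tool_pos: [502.8, 113.1, 180.2]
ee_rot: [[0.001, 0.642, 0.766], [0.0, 0.766, -0.642], [-1.0, 0.001, 0.001]]
contact_force: [-0.4, 0.1, 0.2]
opening: 59.9
```

Run:
```python
from h import *
im,d=ctrl.read_camera("side");im2,_=ctrl.read_camera("top")
a=cv2.resize(im[210:310,215:345,::-1],None,fx=4,fy=4,interpolation=cv2.INTER_CUBIC)
cv2.imwrite("pics/s2.png",cv2.convertScaleAbs(a,alpha=2))
```

```text
(no output)
```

View pics/s2.png

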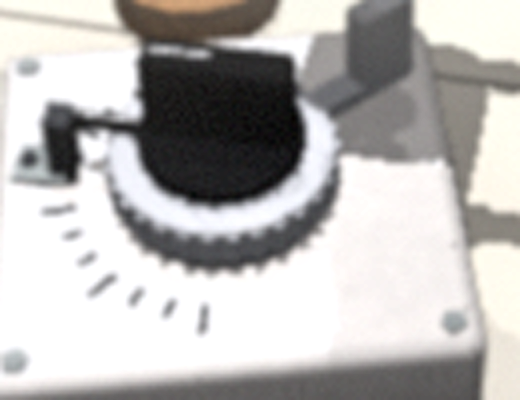

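The pointer nose still ends at the middle of the tab, about (78,122), with the knob free. Next I descend onto the paddle and grip it.

Emit:
arm_command --translation '[[0, 0, -0.03], [0, 0, -0.055], [0, 0, -0.075], [0, 0, -0.087], [0, 0, -0.087], [0, 0, -0.087], [0, 0, -0.087], [0, 0, -0.087]]' --rotation '[[0, 0, 0], [0, 0, 0], [0, 0, 0], [0, 0, 0], [0, 0, 0], [0, 0, 0], [0, 0, 0], [0, 0, 0]]'

```text
time: 7.55
tool_pos: [503.6, 113.4, 93.5]
ee_rot: [[0.002, 0.642, 0.766], [-0.0, 0.766, -0.642], [-1.0, 0.001, 0.002]]
contact_force: [-0.1, 0.2, -1.0]
opening: 59.9
```

Emit:
arm_command --translation '[[0, 0, 0], [0, 0, 0], [0, 0, 0], [0, 0, 0], [0, 0, 0], [0, 0, 0], [0, 0, 0], [0, 0, 0]]' --rotation '[[0, 0, 0], [0, 0, 0], [0, 0, 0], [0, 0, 0], [0, 0, 0], [0, 0, 0], [0, 0, 0], [0, 0, 0]]' --grip 0.008

```text
time: 8.35
tool_pos: [503.0, 113.1, 92.6]
ee_rot: [[0.001, 0.642, 0.766], [-0.0, 0.766, -0.642], [-1.0, 0.0, 0.001]]
contact_force: [0.1, -2.8, 4.0]
opening: 13.1
```

Run:
```python
import numpy as np
c=np.array([557.3,178.5]);p0=np.array([502.6,113.4])  # commanded
for a0,steps in((0,range(6,49,6)),):
    for s in list(range(6,73,6))+[73,74,75]:
        t=np.radians(-s);R=np.array([[np.cos(t),-np.sin(t)],[np.sin(t),np.cos(t)]])
        q=c+R@(p0-c);print(s,np.round(q-p0,1), np.round(q-p0-(np.array([0,0]) if s<=48 else q48-p0),1))
        if s==48:q48=q
```

```text
6 [-6.5  6.1] [-6.5  6.1]
12 [-12.3  12.8] [-12.3  12.8]
18 [-17.4  20.1] [-17.4  20.1]
24 [-21.7  27.9] [-21.7  27.9]
30 [-25.2  36.1] [-25.2  36.1]
36 [-27.8  44.6] [-27.8  44.6]
42 [-29.5  53.3] [-29.5  53.3]
48 [-30.3  62.2] [-30.3  62.2]
54 [-30.1  71.1] [0.2 8.9]
60 [-29.   79.9] [ 1.3 17.7]
66 [-27.   88.6] [ 3.3 26.4]
72 [-24.1  97. ] [ 6.2 34.8]
73 [-23.5  98.4] [ 6.7 36.2]
74 [-23.   99.7] [ 7.3 37.5]
75 [-22.3 101.1] [ 7.9 38.9]
```

Emit:
arm_command --translation '[[-0.0065, 0.0061, 0], [-0.0123, 0.0128, 0], [-0.0174, 0.0201, 0], [-0.0217, 0.0279, 0], [-0.0252, 0.0361, 0], [-0.0278, 0.0446, 0], [-0.0295, 0.0533, 0], [-0.0303, 0.0622, 0]]' --rotation '[[0, 0, -6], [0, 0, -12], [0, 0, -18], [0, 0, -24], [0, 0, -30], [0, 0, -36], [0, 0, -42], [0, 0, -48]]'

```text
time: 9.15
tool_pos: [472.9, 175.8, 92.6]
ee_rot: [[0.002, 0.999, 0.032], [-0.0, 0.032, -0.999], [-1.0, 0.002, 0.0]]
contact_force: [4.0, -2.7, 0.6]
opening: 13.0
```

Run:
```python
import numpy as np
c=np.array([557.3,178.5]);p0=np.array([502.6,113.4])
f=lambda s:c+np.array([[np.cos(s),np.sin(s)],[-np.sin(s),np.cos(s)]])@(p0-c)
for b in(48,58,66):print(b,[(x,np.round(f(np.radians(x))-f(np.radians(b)),1).tolist()) for x in range(b+1,b+11)])
```

```text
48 [(49, [-0.0, 1.5]), (50, [-0.0, 3.0]), (51, [-0.0, 4.5]), (52, [0.0, 5.9]), (53, [0.1, 7.4]), (54, [0.2, 8.9]), (55, [0.3, 10.4]), (56, [0.4, 11.9]), (57, [0.6, 13.3]), (58, [0.8, 14.8])]
58 [(59, [0.2, 1.5]), (60, [0.5, 2.9]), (61, [0.7, 4.4]), (62, [1.0, 5.8]), (63, [1.4, 7.3]), (64, [1.7, 8.7]), (65, [2.1, 10.2]), (66, [2.5, 11.6]), (67, [2.9, 13.0]), (68, [3.3, 14.4])]
66 [(67, [0.4, 1.4]), (68, [0.9, 2.8]), (69, [1.3, 4.2]), (70, [1.8, 5.6]), (71, [2.4, 7.0]), (72, [2.9, 8.4]), (73, [3.5, 9.8]), (74, [4.1, 11.1]), (75, [4.7, 12.5]), (76, [5.3, 13.8])]
```

Now slower steps to 58°, watching the force.

Emit:
arm_command --translation '[[0, 0.003, 0], [0, 0.0059, 0], [0.0002, 0.0089, 0], [0.0003, 0.0104, 0], [0.0004, 0.0119, 0], [0.0006, 0.0133, 0], [0.0008, 0.0148, 0], [0.0008, 0.0148, 0]]' --rotation '[[0, 0, -2], [0, 0, -4], [0, 0, -6], [0, 0, -7], [0, 0, -8], [0, 0, -9], [0, 0, -10], [0, 0, -10]]'

```text
time: 9.95
tool_pos: [473.7, 190.7, 92.6]
ee_rot: [[0.001, 0.99, -0.139], [0.0, -0.139, -0.99], [-1.0, 0.001, -0.001]]
contact_force: [4.8, -2.1, 2.4]
opening: 12.7
```

Emit:
arm_command --translation '[[0.0002, 0.0015, 0], [0.0005, 0.0029, 0], [0.0007, 0.0044, 0], [0.001, 0.0058, 0], [0.0014, 0.0073, 0], [0.0017, 0.0087, 0], [0.0021, 0.0102, 0], [0.0025, 0.0116, 0]]' --rotation '[[0, 0, -1], [0, 0, -2], [0, 0, -3], [0, 0, -4], [0, 0, -5], [0, 0, -6], [0, 0, -7], [0, 0, -8]]'

```text
time: 10.75
tool_pos: [476.2, 202.1, 92.6]
ee_rot: [[0.001, 0.961, -0.276], [0.0, -0.276, -0.961], [-1.0, 0.001, -0.0]]
contact_force: [5.3, -1.3, 2.8]
opening: 12.8
```

Emit:
arm_command --translation '[[0.0002, 0.0007, 0], [0.0004, 0.0014, 0], [0.0006, 0.0021, 0], [0.0009, 0.0028, 0], [0.0011, 0.0035, 0], [0.0013, 0.0042, 0], [0.0013, 0.0042, 0], [0.0013, 0.0042, 0]]' --rotation '[[0, 0, -0.5], [0, 0, -1], [0, 0, -1.5], [0, 0, -2], [0, 0, -2.5], [0, 0, -3], [0, 0, -3], [0, 0, -3]]'

```text
time: 11.55
tool_pos: [477.5, 206.1, 92.6]
ee_rot: [[0.001, 0.946, -0.325], [-0.001, -0.325, -0.946], [-1.0, 0.001, 0.0]]
contact_force: [5.7, -2.9, 3.5]
opening: 13.3
```

Emit:
arm_command --translation '[[0.0002, 0.0007, 0], [0.0005, 0.0014, 0], [0.0008, 0.0021, 0], [0.0011, 0.0028, 0], [0.0013, 0.0035, 0], [0.0016, 0.0042, 0], [0.0016, 0.0042, 0], [0.0016, 0.0042, 0]]' --rotation '[[0, 0, -0.5], [0, 0, -1], [0, 0, -1.5], [0, 0, -2], [0, 0, -2.5], [0, 0, -3], [0, 0, -3], [0, 0, -3]]'

```text
time: 12.35
tool_pos: [477.7, 206.2, 92.5]
ee_rot: [[-0.003, 0.929, -0.37], [-0.01, -0.37, -0.929], [-1.0, 0.001, 0.01]]
contact_force: [-2.3, -21.3, 10.8]
opening: 12.8
```

Run:
```python
from h import *
s=ctrl.state();print(s['tool_pos'],s['contact_force'],s['wrist_torque'],s['qpos'])
im,d=ctrl.read_camera("side");crop(im,185,170,160,150,4,"pics/s3.png")
```

```text
[477.7274085  206.21846802  92.53684683] [ -2.25260733 -21.26909236  10.82018356] [-2.86979349  0.20404733  1.45439489] [ 0.1803852   0.17876063  1.86662709 -0.01004638  1.10111515  2.13469276]
```

View pics/s3.png

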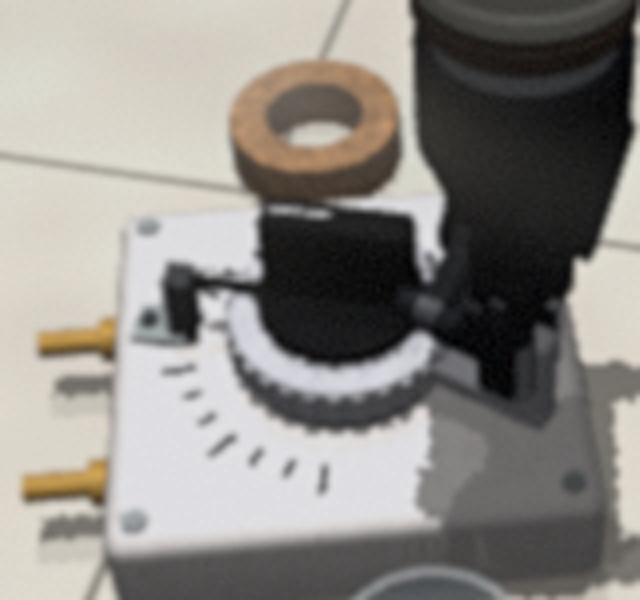

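The force rose to 21 N at about 69.3° of travel, so the lever is on its stop. The pointer is unchanged in the image. I'll unload slightly, open partway (the beaker is near) and lift.

Emit:
arm_command --translation '[[-0.0005, -0.0014, 0], [-0.0009, -0.0028, 0], [-0.0009, -0.0028, 0], [-0.0009, -0.0028, 0], [-0.0009, -0.0028, 0], [-0.0009, -0.0028, 0], [-0.0009, -0.0028, 0], [-0.0009, -0.0028, 0]]' --rotation '[[0, 0, 1], [0, 0, 2], [0, 0, 2], [0, 0, 2], [0, 0, 2], [0, 0, 2], [0, 0, 2], [0, 0, 2]]'

```text
time: 13.2
tool_pos: [477.7, 206.0, 92.6]
ee_rot: [[-0.0, 0.94, -0.34], [-0.004, -0.34, -0.94], [-1.0, 0.001, 0.004]]
contact_force: [2.0, -8.6, 6.0]
opening: 12.9
```

Emit:
arm_command --translation '[[0, 0, 0], [0, 0, 0], [0, 0, 0], [0, 0, 0], [0, 0, 0], [0, 0, 0], [0, 0, 0], [0, 0, 0]]' --rotation '[[0, 0, 0], [0, 0, 0], [0, 0, 0], [0, 0, 0], [0, 0, 0], [0, 0, 0], [0, 0, 0], [0, 0, 0]]' --grip 0.038

```text
time: 14.0
tool_pos: [477.6, 207.6, 92.3]
ee_rot: [[0.0, 0.94, -0.341], [0.0, -0.341, -0.94], [-1.0, -0.0, -0.0]]
contact_force: [-0.2, 0.6, 0.1]
opening: 38.2
```

Emit:
arm_command --translation '[[0, 0, 0.01], [0, 0, 0.03], [0, 0, 0.06], [0, 0, 0.1], [0, 0, 0.13], [-0.03, 0, 0.15], [-0.07, 0, 0.15], [-0.1, 0, 0.15]]' --rotation '[[0, 0, 0], [0, 0, 0], [0, 0, 0], [0, 0, 0], [0, 0, 0], [0, 0, 0], [0, 0, 0], [0, 0, 0]]'

```text
time: 14.8
tool_pos: [376.6, 207.7, 243.9]
ee_rot: [[0.002, 0.94, -0.341], [0.001, -0.341, -0.94], [-1.0, 0.002, -0.001]]
contact_force: [0.4, 0.6, -0.2]
opening: 38.2
```

Run:
```python
from h import *
s=ctrl.state();print(s['tool_pos'],s['contact_force'])
im,d=ctrl.read_camera("side");crop(im,185,170,160,150,4,"pics/s4.png")
```

```text
[376.57217008 207.70606062 243.87117735] [ 0.41900573  0.6479166  -0.18325559]
```

View pics/s4.png

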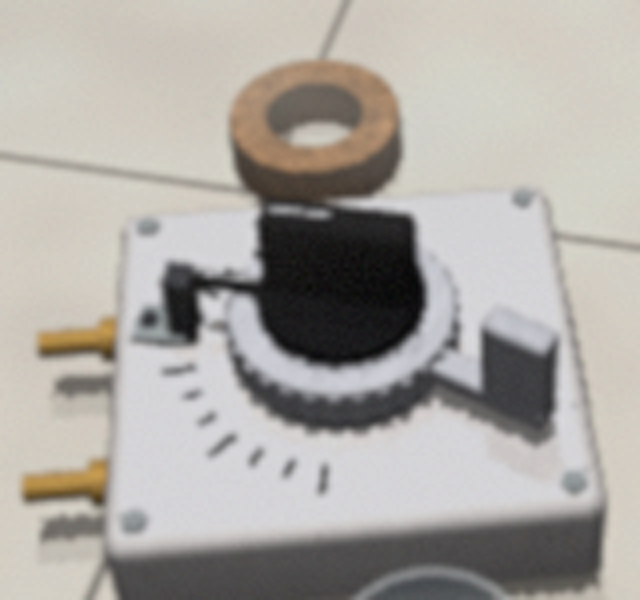

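The pointer is still at the tab and the lever has swung round, with its paddle top centred at about (521,328). I'll check the lever angle, then hand in.

Run:
```python
from h import *
p=ray_at("side",(521.5)/4-.5+185,(329.5)/4-.5+170,120);d=p[:2]-[557.3,178.5]
a=np.degrees(np.arctan2(d[1],d[0]));print(p,np.hypot(*d),a,"travel",230.2-a)
print(ctrl.close_job())
```

```text
[477.52480595 207.11466788 120.        ] 84.75187787434807 160.26753155005503 travel 69.93246844994496
the job is handed in; nothing more can be done
None
```

I turned the knob to the tab, then turned the lock ring to its stop, and handed the job in at about 15 s of the 42 s allowed. No verdict was reported.

- **Knob:** I gripped it and turned it clockwise about 77.5°. After release, and again after the ring was tightened, the side view showed the pointer still at the middle of the tab. The one offset I worked out, while still gripping it, was about 1°, against about 6.5° allowed. The raw overlay first put the pointer about 2° past the tab. The tab was off in the same direction, so I put that down to camera calibration.
- **Lock ring:** I gripped the paddle and turned it clockwise until the force rose to about 21 N. The camera gave a travel of 69.9° (1.22 rad), and the arm stopped at about 69.3°. Both are past the 1.17 rad (67°) needed, even if the ring started at 0.
- **End state:** The gripper is clear, at 244 mm height, with contact force below 1 N. The cork ring looks unmoved in the last picture. I did not measure the beaker or spatula again, but the arm never came near the spatula and the force readings showed no unexpected contact.

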